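# Ready the feeder: clear the bed, set the gate, switch on by key

## Task

Get the parts feeder ready for the next batch. First move every leftover plastic shoe off the feeder bed into the blue tote; then wind the handwheel until the gate's pointer is in line with the upright mark beside the bed; last, take the key from its holder, push it fully home in the key switch and turn it clockwise a quarter turn to the stop, leaving it there. Do not disturb the jar or the oil bottle.

Things in the scene. Friction and masses are not known exactly. Their poses are not given: they have to be found in the camera images.
- feeder: Fixed feed unit. Origin on the bench under the centre of its bed, z up. The bed is a flat plate 260 mm in x, 300 mm in y, top 10 mm above the bench, blue strips along its long sides. The handwheel's axis is at local (0, 235 mm), over a white gearbox 90 x 130 mm, 24 mm tall.
- wheel (a joint): Handwheel angle in rad, 0 to 5.4 (starts at 0 to 0.4), vertical axis, grows clockwise seen from above; friction about 0.05 Nm, stays where left. It drives the gate: 15 mm per rad, clockwise moves the gate towards the feeder's -y.
- wheel_grip (a point): On the wheel's axis at the top of its spokes, 52 mm above the bench; turns with the wheel. Black rim, 132 mm across outside, 108 mm inside, with one straight aluminium bar across as two spokes: 22 mm wide, 36 to 52 mm above the bench, along this point's x. Pinch the bar over the axis across its width (point y), fingers inside the rim, tips no lower than 28 mm.
- gate_tip (a point): Tip (top) of the black pointer at the gate's +x end, 38 mm above the bench. The gate is an upright steel bar with a blue top across the bed (240 mm in x, 12 mm thick, top 49 mm above the bench), sliding along the feeder's y, driven by the handwheel only; at wheel angle 0 it is at feeder y = +115 mm. Axes as the feeder's.
- mark_tip (a point): Top of the fixed upright steel mark (4 mm wide in y, 38 mm tall, black foot) just past the +x edge of the bed; its place along y varies. Axes as the feeder's. The gate is set when gate_tip has the same feeder-y as this point, within 5 mm; it stays a few mm short of it in x.
- shoe0: Leftover grey plastic guide shoe (70 g), loose, maybe absent: foot 72 mm long (x), 28 mm wide (y), 18 mm tall, with two round bosses on top, 20 mm across, 12 mm tall, at x = -27 and +27 mm. Origin at the centre of the underside. Starts lying on the bed, bosses up; can be gripped across its 28 mm width at the middle.
- shoe1: Leftover grey plastic guide shoe (70 g), loose, maybe absent: foot 72 mm long (x), 28 mm wide (y), 18 mm tall, with two round bosses on top, 20 mm across, 12 mm tall, at x = -27 and +27 mm. Origin at the centre of the underside. Starts lying on the bed, bosses up; can be gripped across its 28 mm width at the middle.
- shoe2: Leftover grey plastic guide shoe (70 g), loose, maybe absent: foot 72 mm long (x), 28 mm wide (y), 18 mm tall, with two round bosses on top, 20 mm across, 12 mm tall, at x = -27 and +27 mm. Origin at the centre of the underside. Starts lying on the bed, bosses up; can be gripped across its 28 mm width at the middle.
- shoe3: Leftover grey plastic guide shoe (70 g), loose, maybe absent: foot 72 mm long (x), 28 mm wide (y), 18 mm tall, with two round bosses on top, 20 mm across, 12 mm tall, at x = -27 and +27 mm. Origin at the centre of the underside. Starts lying on the bed, bosses up; can be gripped across its 28 mm width at the middle.
- shoe4: Leftover grey plastic guide shoe (70 g), loose, maybe absent: foot 72 mm long (x), 28 mm wide (y), 18 mm tall, with two round bosses on top, 20 mm across, 12 mm tall, at x = -27 and +27 mm. Origin at the centre of the underside. Starts lying on the bed, bosses up; can be gripped across its 28 mm width at the middle.
- shoe5: Leftover grey plastic guide shoe (70 g), loose, maybe absent: foot 72 mm long (x), 28 mm wide (y), 18 mm tall, with two round bosses on top, 20 mm across, 12 mm tall, at x = -27 and +27 mm. Origin at the centre of the underside. Starts lying on the bed, bosses up; can be gripped across its 28 mm width at the middle.
- tote: Fixed open blue plastic tote, 230 mm in x, 250 mm in y, 55 mm tall outside, walls 5 mm, floor 5 mm. Origin at the centre of its underside. The shoes go inside, in any arrangement.
- holder: Fixed black key holder block, 60 x 60 x 34 mm, with a slot in its top, 24 mm deep, in which the key stands at the start. Origin at the centre of the underside.
- key: Loose key (60 g), standing upright. Origin at the centre of the blade's lower end, z up. Blade 9 mm (x) by 18 mm (y), 30 mm long, foot stepped in 1 mm; round collar 28 mm across at z 30 to 36 mm; above it a flat black bow 10 mm thick (x), 40 mm wide (y), z 36 to 76 mm: grip it across the 10 mm. Origin 10 mm above the bench in the holder. A half turn about z makes no difference.
- console: Fixed key switch console: white box 130 x 130 mm with a blue top 42 mm above the bench. The barrel stands in the middle of the top. Origin at the centre of the underside.
- barrel (a joint): Angle of the key switch barrel in rad, 0 to 1.57 (stop), grows clockwise seen from above; starts between 0 and 0.2; friction about 0.06 Nm, stays where left. Fully on = at the stop, 1.57 (1.35 and more counts).
- slot (a point): Centre of the slot mouth in the top of the steel barrel (60 mm across), 83 mm above the bench; turns with the barrel. Slot 11.2 mm along this point's x, 20.2 mm along its y, 33 mm deep, chamfered; key x and y go along these axes. Fully home the collar rests on the barrel, the key's origin 30 mm below this point. About 0.1 rad of play.
- jar: Bystander: white plastic jar 54 mm across, 70 mm tall, loose. Origin at the underside. Leave alone.
- oil: Bystander: grey bottle 54 mm across, 130 mm tall, loose. Origin at the underside. Leave alone.
There are look-alikes about, which are no part of the job. Leave any pink look-alike of the shoe3 alone. What is shaped like the shoe2 but purple is not meant.

How it is judged:
By the outcome, as a careful person would: the job done as asked, in the order asked, and still so for the second after the job is handed in, with the robot touching nothing.
Of shoe0, shoe1, shoe2, shoe3, shoe4, shoe5 only 4 to 6 are there at a start; the rules pass over those that are not, and their reading is None.
At some moment in a run one of shoe0, shoe1, shoe2, shoe3, shoe4, shoe5 may be knocked a few centimetres aside while the robot is not near it.
It also fails if it takes over 210 s, if anything falls off the work surface, if the arm or the gripper's body presses on something with over 40 N, if the wrist force passes 120 N, or if a joint passes its speed limit or range.

## Robot

A 6-joint arm with a two-finger parallel gripper is mounted at the origin on the work surface. World frame = base frame: x ahead of the robot, y to its left, z up, the work surface at z = 0. Lengths are in m, angles in degrees, forces in N, time in s.
With the tool pointing down it reaches from about 0.325 to 0.85 m from the base axis. Payload 15.5 kg.
Tool frame: the origin (TCP) lies at the very end of the fingers, on their centre line; the grasp point (between the pads) lies arm.grip_depth behind it (arm.grip_depth is the distance from the TCP to the grasp point, in m); z points along the fingers, y is the direction in which the jaws open and shut (so a half turn about z gives the same grasp; the last joint's range is limited). The gripper opens to 91 mm and grips with 3 to 60 N. Pads are 32 mm wide; open, the fingers measure 118 mm over their backs; the gripper's body (76 mm by 178 mm) begins 60 mm behind the grasp point.
Start: joints at [68.383, 28.281, 77.091, -0, 74.628, -5.472], TCP at [0.174, 0.6, 0.214] pointing down, gripper open.
Joint ranges: [-166.48, 166.48], [-47.26, 123.95], [12.59, 153.08], [-70.14, 250.14], [6.76, 159.57], [-176.63, 176.63]. Speed limits (degrees/s): [108.29, 108.29, 147.25, 172.46, 172.46, 172.46].

## Interface

Orientations are given as a 3x3 rotation matrix whose columns are the frame's x, y, z axes.
In Python, from rig import arm gives the robot as it stands. Calls block until the motion is done:
- arm.move_to(position, orientation): joint-space move of the TCP to a pose.
- arm.move_l(position, orientation=None, feed=0.15): straight line of the TCP; orientation=None keeps the orientation; feed is the mean speed in m/s.
- arm.move_joints(angles): joint-space move.
- arm.grip(opening): finger opening in m; the grip force is fixed at half the most; returns when the fingers have stopped.
- arm.sleep(seconds).
- arm.solve_ik(position, orientation): joint angles nearest the present ones, or None.
- arm.snapshot(name): name is "scene" or "top" or "wrist"; returns the picture (400x640x3 uint8, red, green, blue); there is no depth.
- arm.get_calibration(name): a dict with "intrinsics" (3x3 intrinsics, pixels), "cam_to_world" (4x4, takes a point from camera to world coordinates). Camera axes: x right, y down, z forward; pixel columns grow to the right and rows downward; lengths in m; the calibration is good to about 2 mm. The wrist camera is an equidistant fisheye: a pixel r from the principal point sees the ray r / f radians off the axis. A picture is of the moment at which its call begins: read the wrist's pose just before it. get_calibration takes no time and is no camera call; for the wrist camera it gives the pose at the moment of the call.
A pose or a line that the arm cannot do raises arm.Unreachable and nothing moves.
- arm.sign_off(): hands the job in, once; it reports no verdict.
Readings, each from a call of its own:
- arm.current_t(): time.
- arm.current_joint_positions(): joint angles.
- arm.current_dq(): joint speeds.
- arm.current_tau(): joint torques, N m.
- arm.current_ee_pos(): TCP position.
- arm.current_tool_rot(): TCP orientation.
- arm.current_force(): force on the tool from outside, world axes, zero at the start.
- arm.current_torque(): the same for the moment, N m.
- arm.current_width(): finger opening in m.
Only numpy, scipy, OpenCV 4.12 (cv2) and the standard library are available. Lean on these libraries where they do the work, as an engineer would, in place of code of your own. Each camera call takes 0.05 s, during which the arm holds its last target.

## Working session

There is one attempt and no reset: what is moved stays moved. The work goes in short steps, each a Python script; the robot and the scene stay as the last script left them, time stands still between calls to the robot, and variables do not carry over. Pictures are saved under pics/ and viewed, and the job is handed in when it is done.

```bash
ls; mkdir -p pics
python3 - <<'E'
from rig import arm
import cv2,numpy as np
np.set_printoptions(precision=4,suppress=True)
for n in ("scene","top","wrist"):
    c=arm.get_calibration(n); im=arm.snapshot(n)
    cv2.imwrite(f"pics/{n}0.png",im[:,:,::-1]); print(n,c["intrinsics"],c["cam_to_world"])
print(arm.grip_depth,arm.current_t(),arm.current_width())
E
```

```text
pics
scene [[379.7681   0.     321.7847]
 [  0.     379.7681 196.7126]
 [  0.       0.       1.    ]] [[-0.7725  0.3468 -0.5319  1.1759]
 [ 0.6347  0.3979 -0.6624  0.7511]
 [-0.0181 -0.8494 -0.5275  0.6697]
 [ 0.      0.      0.      1.    ]]
top [[511.9645   0.     316.5059]
 [  0.     511.9645 193.5956]
 [  0.       0.       1.    ]] [[-0.0782 -0.9747  0.2094  0.3035]
 [-0.9969  0.0763 -0.0174  0.0118]
 [ 0.001  -0.2101 -0.9777  1.3751]
 [ 0.      0.      0.      1.    ]]
wrist [[309.7069   0.     318.7061]
 [  0.     309.7069 202.2222]
 [  0.       0.       1.    ]] [[ 0.2791  0.9333  0.2261  0.1087]
 [ 0.9603 -0.271  -0.0667  0.6196]
 [-0.0009  0.2358 -0.9718  0.3836]
 [ 0.      0.      0.      1.    ]]
0.0188 0.15 0.0909234571258829
```

View pics/scene0.png

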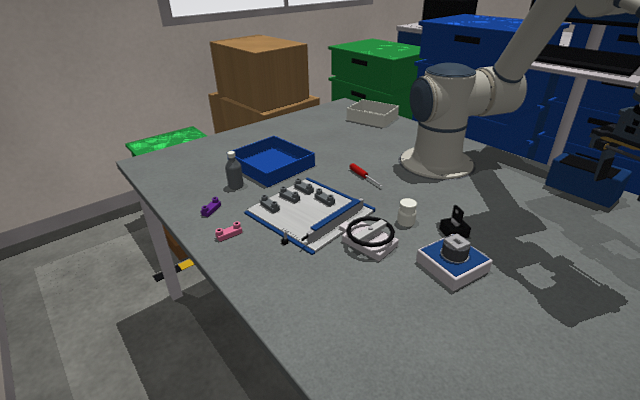

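View pics/top0.png

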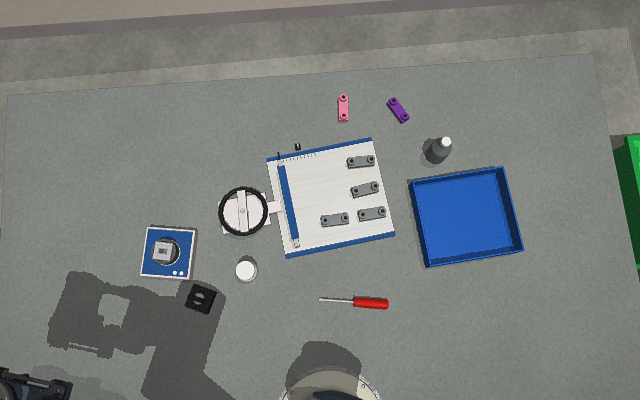

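View pics/wrist0.png

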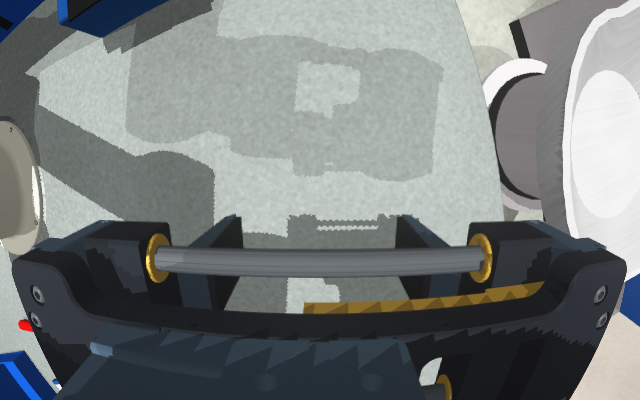

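Run:
```python
import cv2
im=cv2.imread("pics/top0.png")
cv2.imwrite("pics/c1.png",cv2.resize(im[130:270,265:405],None,fx=4.2,fy=4.2,interpolation=cv2.INTER_CUBIC))
cv2.imwrite("pics/c2.png",cv2.resize(im[170:320,130:310],None,fx=4,fy=4,interpolation=cv2.INTER_CUBIC))
im=cv2.imread("pics/scene0.png")
cv2.imwrite("pics/c3.png",cv2.resize(im[160:310,240:500],None,fx=3,fy=3,interpolation=cv2.INTER_CUBIC))
```

```text
(no output)
```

View pics/c1.png

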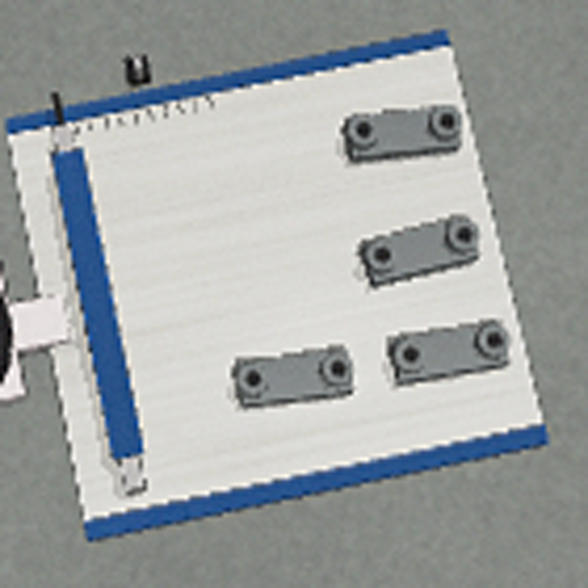

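View pics/c2.png

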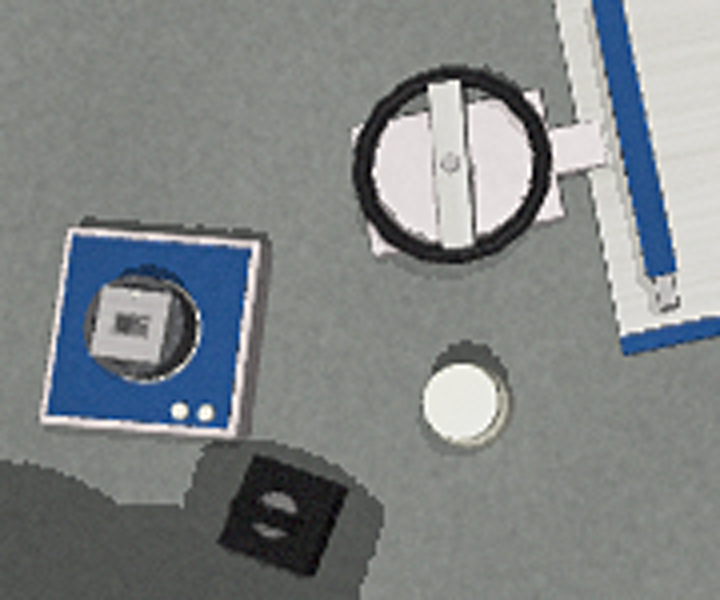

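View pics/c3.png

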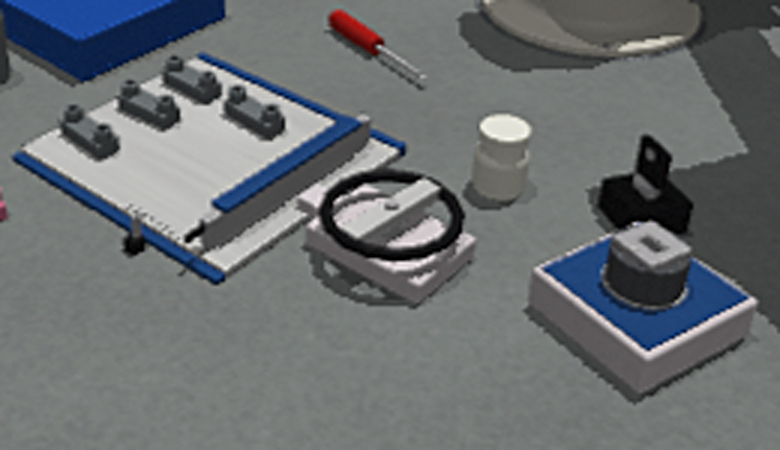

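```bash
cat > h.py <<'E'
from rig import arm
import cv2,numpy as np,sys
np.set_printoptions(precision=4,suppress=True)
def ray(name,px,cal=None):
    c=cal or arm.get_calibration(name); K=c["intrinsics"]; T=c["cam_to_world"]
    px=np.atleast_2d(np.array(px,float))
    x=(px[:,0]-K[0,2])/K[0,0]; y=(px[:,1]-K[1,2])/K[1,1]
    if name=="wrist":
        r=np.hypot(x,y)+1e-12; d=np.c_[np.sin(r)*x/r,np.sin(r)*y/r,np.cos(r)]
    else: d=np.c_[x,y,np.ones_like(x)]
    d/=np.linalg.norm(d,axis=1)[:,None]
    return T[:3,3],d@T[:3,:3].T
def cast(name,px,z,cal=None):
    o,d=ray(name,px,cal); return o+d*((z-o[2])/d[:,2])[:,None]
def proj(name,P,cal=None):
    c=cal or arm.get_calibration(name); K=c["intrinsics"]; T=c["cam_to_world"]
    p=(np.atleast_2d(P)-T[:3,3])@T[:3,:3]
    if name=="wrist":
        rr=np.hypot(p[:,0],p[:,1])+1e-12; th=np.arctan2(rr,p[:,2]); q=np.c_[p[:,0]/rr*th,p[:,1]/rr*th]
    else: q=p[:,:2]/p[:,2:]
    return q*[K[0,0],K[1,1]]+[K[0,2],K[1,2]]
def tri(obs):  # list of (o,d)
    A=0;b=0
    for o,d in obs:
        d=d.ravel(); M=np.eye(3)-np.outer(d,d); A=A+M; b=b+M@o
    return np.linalg.solve(A,b)
def down(yaw): # jaw (tool y) at world angle yaw deg, z down
    a=np.radians(yaw); y=np.array([np.cos(a),np.sin(a),0]); z=np.array([0,0,-1.]); return np.c_[np.cross(y,z),y,z]
def snap(name,fn):
    c=arm.get_calibration(name); im=arm.snapshot(name)[:,:,::-1].copy(); cv2.imwrite(f"pics/{fn}.png",im); return im,c
def blobs(mask,lo=20):
    cs,_=cv2.findContours(mask.astype(np.uint8),cv2.RETR_EXTERNAL,cv2.CHAIN_APPROX_NONE)
    return [c for c in cs if cv2.contourArea(c)>lo]
E
python3 - <<'E'
from h import *
im=cv2.imread("pics/top0.png"); hsv=cv2.cvtColor(im,cv2.COLOR_BGR2HSV)
blue=(hsv[...,0]>100)&(hsv[...,0]<125)&(hsv[...,1]>130)
for c in blobs(blue,60):
    r=cv2.minAreaRect(c); print("blue",np.round(r[0],1),np.round(r[1],1),cast("top",cv2.boxPoints(r),0.01)[:,:2].ravel())
def p(n,px,z): print(n,cast("top",px,z)[:, :2].ravel())
p("wheel",[130+451/4,170+162/4],.052)
p("bar ends",[[130+446/4,170+83/4],[130+457/4,170+246/4]],.052)
p("slot",[130+132/4,170+323/4],.083)
p("holder",[[130+255/4,170+457/4],[130+347/4,170+488/4],[130+310/4,170+577/4],[130+220/4,170+543/4]],.034)
p("jar",[130+460/4,170+401/4],.07)
p("oil",[445,142],.13)
p("totebox",[[410,183],[503,168],[523,250],[427,267]],.055)
p("mark",[[265+137/4.2,130+58/4.2]],.038)
p("gate",[[265+56/4.2,130+95/4.2]],.038)
for q in [[364,131],[447,121],[382,256],[465,235],[411,354],[494,341],[253,378],[340,369]]: p("boss",[265+q[0]/4.2,130+q[1]/4.2],.04)
E
```

```text
blue [339.8 244.6] [  4.2 111.6] [ 0.4381  0.0844  0.4771 -0.2119  0.4659 -0.213   0.4271  0.0828]
blue [166.9 252.5] [46.8 44.9] [0.4182 0.4642 0.5369 0.4534 0.5165 0.3286 0.3985 0.3417]
blue [465.8 215.9] [ 88.  102.9] [ 0.6114 -0.2649  0.6373 -0.5501  0.3971 -0.5509  0.3738 -0.2758]
blue [287.9 201.9] [73.5  7.3] [0.6803 0.0899 0.6828 0.07   0.4803 0.0445 0.4779 0.0638]
blue [325.3 147.6] [ 3.3 93. ] [ 0.7126  0.0815  0.7456 -0.1758  0.7359 -0.1766  0.703   0.0802]
wheel [0.5567 0.1848]
bar ends [0.61   0.1855 0.5009 0.1836]
slot [0.4635 0.386 ]
holder [0.3768 0.3225 0.3526 0.264  0.2987 0.2896 0.3243 0.3463]
jar [0.3996 0.1841]
oil [ 0.6784 -0.3466]
totebox [ 0.5955 -0.2609  0.617  -0.513   0.3964 -0.5306  0.3726 -0.2786]
mark [0.7323 0.0285]
gate [0.7115 0.0825]
boss [ 0.6713 -0.1138]
boss [ 0.6738 -0.1677]
boss [ 0.5884 -0.1175]
boss [ 0.5979 -0.1716]
boss [ 0.524  -0.1298]
boss [ 0.5282 -0.1828]
boss [ 0.5165 -0.0293]
boss [ 0.518  -0.0843]
```

Run:
```python
from h import *
T=arm.get_calibration("wrist")["cam_to_world"];R=arm.current_tool_rot();p=arm.current_ee_pos()
print("cam in tool",R.T@(T[:3,3]-p), R.T@T[:3,:3], R)
for yaw in (0,8,180):
  for P in [(.59,-.05,.25),(.67,-.14,.03),(.53,-.4,.03),(.44,-.47,.03),(.4635,.386,.15),(.338,.306,.15),(.5567,.1848,.06)]:
    print(yaw,P,arm.solve_ik(P,down(yaw)))
```

```text
cam in tool [ 0.0678  0.0005 -0.1703] [[-0.001  -0.9718 -0.2359]
 [ 1.     -0.0011 -0.    ]
 [-0.0002 -0.2359  0.9718]] [[-0.9606  0.2781 -0.0004]
 [ 0.2781  0.9606 -0.0009]
 [ 0.0001 -0.001  -1.    ]]
0 (0.59, -0.05, 0.25) [-10.621   23.7548  79.0521  -0.      77.193  -10.621 ]
0 (0.67, -0.14, 0.03) [-16.7978  44.2077  77.3697  -0.      58.4226 -16.7978]
0 (0.53, -0.4, 0.03) [-42.1922  42.9231  80.6838  -0.      56.3931 -42.1922]
0 (0.44, -0.47, 0.03) [-52.1998  41.6992  83.8784  -0.      54.4224 -52.1998]
0 (0.4635, 0.386, 0.15) [34.1167 30.3352 84.6109 -0.     65.0539 34.1167]
0 (0.338, 0.306, 0.15) [ 34.6442  19.8396 104.7578  -0.      55.4026  34.6442]
0 (0.5567, 0.1848, 0.06) [12.5322 35.909  91.5349 -0.     52.5561 12.5322]
8 (0.59, -0.05, 0.25) [-10.621   23.7548  79.0521  -0.      77.193  -18.621 ]
8 (0.67, -0.14, 0.03) [-16.7978  44.2077  77.3697  -0.      58.4226 -24.7978]
8 (0.53, -0.4, 0.03) [-42.1922  42.9231  80.6838  -0.      56.3931 -50.1922]
8 (0.44, -0.47, 0.03) [-52.1998  41.6992  83.8784  -0.      54.4224 -60.1998]
8 (0.4635, 0.386, 0.15) [34.1167 30.3352 84.6109 -0.     65.0539 26.1167]
8 (0.338, 0.306, 0.15) [ 34.6442  19.8396 104.7578  -0.      55.4026  26.6442]
8 (0.5567, 0.1848, 0.06) [12.5322 35.909  91.5349 -0.     52.5561  4.5322]
180 (0.59, -0.05, 0.25) [-10.621   23.7548  79.0521  -0.      77.193  169.379 ]
180 (0.67, -0.14, 0.03) [-16.7978  44.2077  77.3697  -0.      58.4226 163.2022]
180 (0.53, -0.4, 0.03) [-42.1922  42.9231  80.6838  -0.      56.3931 137.8078]
180 (0.44, -0.47, 0.03) [-52.1998  41.6992  83.8784  -0.      54.4224 127.8002]
180 (0.4635, 0.386, 0.15) [  34.1167   30.3352   84.6109   -0.       65.0539 -145.8833]
180 (0.338, 0.306, 0.15) [  34.6442   19.8396  104.7578   -0.       55.4026 -145.3558]
180 (0.5567, 0.1848, 0.06) [  12.5322   35.909    91.5349   -0.       52.5561 -167.4678]
```

Run:
```python
from h import *
arm.move_to([.587,-.19,.28],down(7.5)); print(arm.current_t(),arm.current_dq())
arm.sleep(.2)
im,c=snap("wrist","w1")
```

```text
3.2833 [ 0.0142  0.0266 -0.0429  0.0153 -0.0497  0.0578]
```

View pics/w1.png

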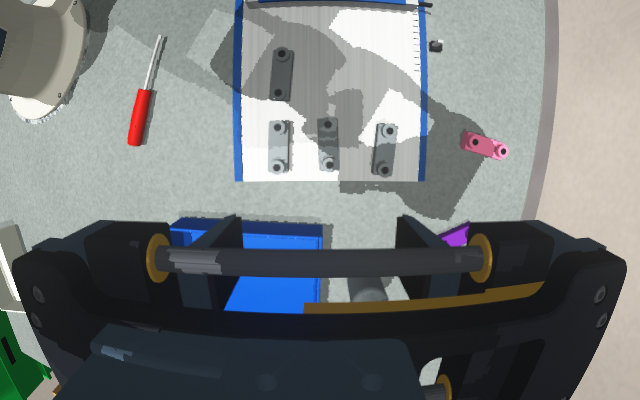

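Run:
```python
import cv2
im=cv2.imread("pics/w1.png")
cv2.imwrite("pics/w1c.png",cv2.resize(im[30:190,240:420],None,fx=4,fy=4,interpolation=cv2.INTER_CUBIC)[:600])
```

```text
(no output)
```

View pics/w1c.png

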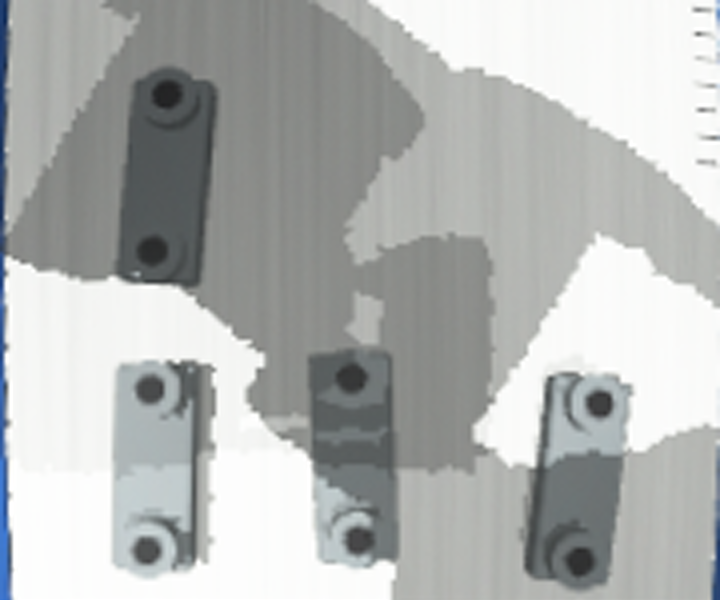

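Run:
```python
from h import *
W=np.array([[600,403],[580,561],[351,378],[358,539],[151,389],[148,549],[167,95],[152,250]])/4+[240,30]
Q=cast("wrist",W,.04)[:,:2]
T=np.array([[364,131],[447,121],[382,256],[465,235],[411,354],[494,341],[253,378],[340,369]])/4.2+[265,130]
print(np.c_[Q,cast("top",T,.04)[:,:2]])
for i in range(0,8,2):
    d=Q[i]-Q[i+1]; print((Q[i]+Q[i+1])/2,np.linalg.norm(d),np.degrees(np.arctan2(d[1],d[0])))
```

```text
[[ 0.6715 -0.1121  0.6713 -0.1138]
 [ 0.6731 -0.1661  0.6738 -0.1677]
 [ 0.5879 -0.1164  0.5884 -0.1175]
 [ 0.5974 -0.1692  0.5979 -0.1716]
 [ 0.523  -0.128   0.524  -0.1298]
 [ 0.5281 -0.1813  0.5282 -0.1828]
 [ 0.5153 -0.0285  0.5165 -0.0293]
 [ 0.5175 -0.0818  0.518  -0.0843]]
[ 0.6723 -0.1391] 0.05395347051636714 91.68195661564484
[ 0.5927 -0.1428] 0.05360054817823175 100.14547300677292
[ 0.5256 -0.1547] 0.053570780687222035 95.47249439586643
[ 0.5164 -0.0552] 0.05340955819705849 92.39267625993187
```

```bash
cat >> h.py <<'E'
def holes(im,cal):
    g=cv2.cvtColor(im,cv2.COLOR_BGR2GRAY)
    out=[]
    for thr in (48,):
        n,l,s,ce=cv2.connectedComponentsWithStats((g<thr).astype(np.uint8))
        for i in range(1,n):
            if 15<s[i,4]<120 and s[i,2]<13 and s[i,3]<13 and ce[i][1]<205:
                P=cast("wrist",ce[i],.04,cal)[0]
                f=np.array([P[0]-.587,P[1]+.048]); a=np.radians(7.45)
                u=[f[0]*np.cos(a)+f[1]*np.sin(a),-f[0]*np.sin(a)+f[1]*np.cos(a)]
                if abs(u[0])<.118 and abs(u[1])<.16: out.append(P[:2])
    return np.array(out).reshape(-1,2)
def shoes(H):
    r=[]
    for i in range(len(H)):
        for j in range(i):
            d=H[i]-H[j]
            if abs(np.linalg.norm(d)-.054)<.0035:
                a=np.degrees(np.arctan2(d[1],d[0])); a=(a+90)%180-90
                jaw=(a-90+90)%180-90
                r.append((*((H[i]+H[j])/2),jaw))
    return np.array(r)
VIEW=[.587,-.19,.28]
def look(fn):
    arm.move_to(VIEW,down(7.5)); arm.sleep(.15); im,c=snap("wrist",fn); H=holes(im,c); return H,shoes(H)
def tote(u,v):
    a=np.radians(4.9); return np.array([.4954+u*np.cos(a)-v*np.sin(a),-.3958+u*np.sin(a)+v*np.cos(a)])
def pick_place(s,u,v):
    x,y,jaw=s
    arm.grip(.055)
    arm.move_to([x,y,.10],down(jaw)); arm.move_l([x,y,.0135],feed=.12)
    arm.grip(.0); w=arm.current_width()
    arm.move_l([x,y,.12],feed=.2)
    w2=arm.current_width(); print("width",w,w2,"t",arm.current_t())
    if w2<.02: return False
    p=tote(u,v); 
    arm.move_to([*p,.14],down(4.9)); arm.move_l([*p,.014],feed=.15)
    arm.grip(.05); arm.move_l([*p,.15],feed=.25); print("F",arm.current_force(),"t",arm.current_t()); return True
E
python3 - <<'E'
from h import *
H=holes(cv2.imread("pics/w1.png"),arm.get_calibration("wrist")); print(H); print(shoes(H))
E
```

```text
[[ 0.5146 -0.028 ]
 [ 0.5174 -0.0813]]
[[ 0.516  -0.0546  2.9722]]
```

Run:
```python
s=open("h.py").read()
s=s.replace("(g<thr).astype(np.uint8)","((cv2.morphologyEx(g,cv2.MORPH_BLACKHAT,cv2.getStructuringElement(cv2.MORPH_ELLIPSE,(13,13)))>25)&(g<75)).astype(np.uint8)").replace("15<s[i,4]<120","15<s[i,4]<120")
open("h.py","w").write(s)
from h import *
im=cv2.imread("pics/w1.png")
H=holes(im,arm.get_calibration("wrist")); print(H); print(shoes(H))
g=cv2.cvtColor(im,cv2.COLOR_BGR2GRAY)
for p in [[390,131],[385,170],[328,125],[329,165],[278,127],[277,167]]: print(g[p[1]-7:p[1]+8:2,p[0]])
```

```text
[[ 0.5145 -0.0277]
 [ 0.5171 -0.0813]
 [ 0.5873 -0.1159]
 [ 0.6709 -0.1117]
 [ 0.5971 -0.169 ]
 [ 0.6724 -0.1657]]
[[ 0.5158 -0.0545  2.7926]
 [ 0.5922 -0.1425 10.5262]
 [ 0.6716 -0.1387  1.6179]]
[190 176  64  65  65 122 185 184]
[100 112  50  50  49  56 111 138]
[101  89  56  57  56  93 118 100]
[193 179  72  72  72 107 193 237]
[181 179  92  74  75 100 178 179]
[161 204 121  83  82  82 202 222]
```

Raise the brightness limit a little, then go for the first shoe (the far one).

```bash
sed -i 's/(g<75)/(g<105)/' h.py
python3 - <<'E'
from h import *
H=holes(cv2.imread("pics/w1.png"),arm.get_calibration("wrist")); S=shoes(H); print(len(H),S)
s=max(S,key=lambda r:r[0]); print(s)
pick_place(s,.03,-.06)
H,S=look("w2"); print(H,S); snap("top","t2")
print(arm.current_t())
E
```

```text
9 [[ 0.5158 -0.0545  2.7926]
 [ 0.5247 -0.1547  5.5241]
 [ 0.6716 -0.1388  1.8498]]
[ 0.6716 -0.1388  1.8498]
width 0.027791338085971312 0.02790201837341012 t 7.1583
F [-0.3721 -0.4368 -0.7481] t 10.675
[[ 0.5146 -0.0275]
 [ 0.517  -0.0814]
 [ 0.5877 -0.1158]
 [ 0.5221 -0.1277]
 [ 0.5976 -0.169 ]
 [ 0.527  -0.1815]] [[ 0.5158 -0.0545  2.5549]
 [ 0.5927 -0.1424 10.5274]
 [ 0.5245 -0.1546  5.2104]]
12.075
```

View pics/w2.png

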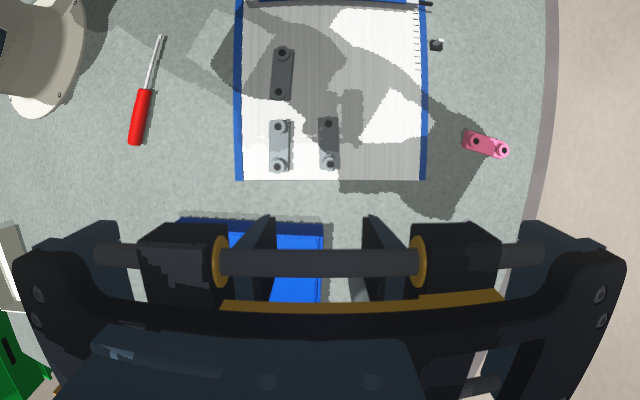

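View pics/t2.png

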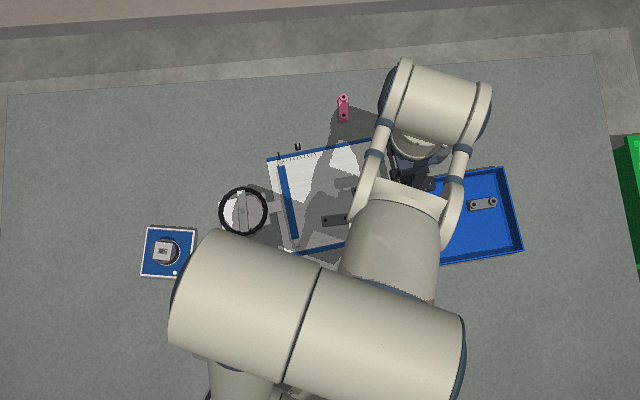

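The first shoe is in the tote, at top-view pixel (482,204). Three are left on the bed, at wrist-view pixels (282,73), (280,147) and (329,143). I'll do the rest now, looking again before each grasp.

Run:
```python
from h import *
slots=[(-.055,-.06),(.03,.06),(-.055,.06)]
prev=None
for k in range(3):
    H,S=look(f"w3_{k}"); print(len(H),S)
    if len(S)*2!=len(H) or len(S)!=3-k: print("odd"); break
    s=max(S,key=lambda r:r[0]) if k==0 else min(S,key=lambda r:r[1])
    if not pick_place(s,*slots[k]): print("miss"); break
H,S=look("w4"); print(H,S,arm.current_t())
```

```text
6 [[ 0.5158 -0.0546  2.5363]
 [ 0.5927 -0.1424 10.9955]
 [ 0.5247 -0.1547  5.6891]]
width 0.02800987180136466 0.027428295118610502 t 15.7
F [-0.5611 -0.3528  0.3803] t 19.2333
4 [[ 0.5157 -0.0545  2.3862]
 [ 0.5245 -0.1546  5.1064]]
width 0.02751186608329655 0.027619575793351857 t 23.8917
F [-0.8019 -0.4481  0.3472] t 26.8583
3 [[ 0.5158 -0.0545  2.5432]]
odd
[[ 0.5147 -0.0277]
 [ 0.517  -0.0815]
 [ 0.684  -0.1899]] [[ 0.5158 -0.0546  2.4133]] 28.3417
```

View pics/w4.png

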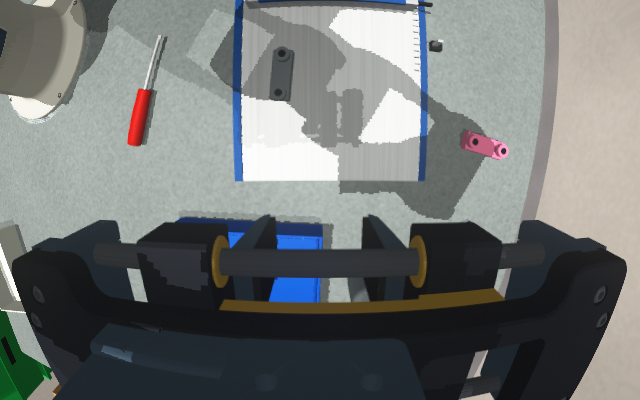

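Run:
```python
from h import *
S=shoes(holes(cv2.imread("pics/w4.png"),arm.get_calibration("wrist"))); 
pick_place(S[0],-.055,.06)
H,S=look("w5"); print(H,S)
arm.move_to([.60,.05,.25],down(0)); arm.sleep(.2); im,c=snap("wrist","w6"); snap("top","t6"); snap("scene","s6")
print(arm.current_t()); np.save("c6.npy",c["cam_to_world"])
```

```text
width 0.027908131631117893 0.027357589434007477 t 31.6667
F [ 0.3169 -0.0243 -0.9682] t 35.025
[] []
37.5167
```

View pics/w6.png

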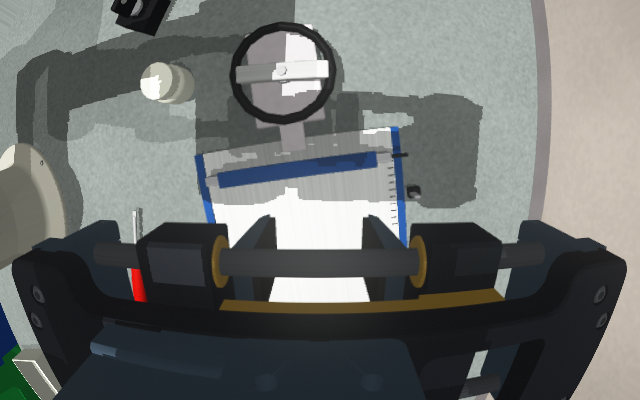

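View pics/t6.png

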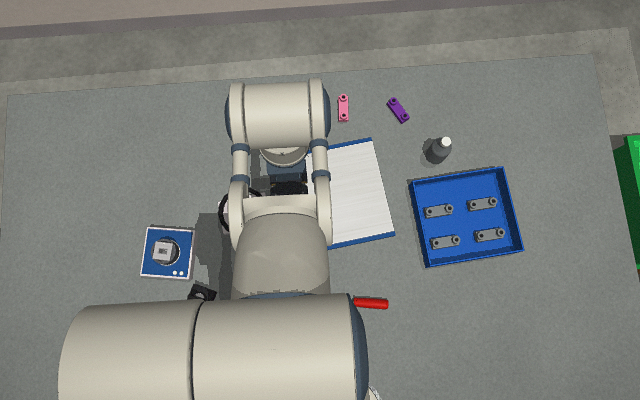

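View pics/s6.png

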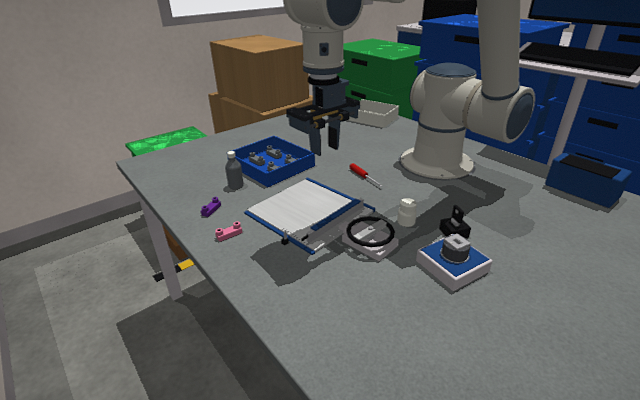

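All four shoes are in the tote, at top-view pixels (439,211), (482,204), (445,242) and (490,235), and the bed is empty. In the wrist view the wheel hub is near (282,71), the gate pointer near (400,155) and the mark near (414,191). Next I measure these closely.

Run:
```python
import cv2
im=cv2.imread("pics/w6.png")
cv2.imwrite("pics/w6a.png",cv2.resize(im[10:140,215:355],None,fx=4,fy=4,interpolation=cv2.INTER_CUBIC))
cv2.imwrite("pics/w6b.png",cv2.resize(im[120:210,360:440],None,fx=6,fy=6,interpolation=cv2.INTER_CUBIC))
```

```text
(no output)
```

View pics/w6a.png

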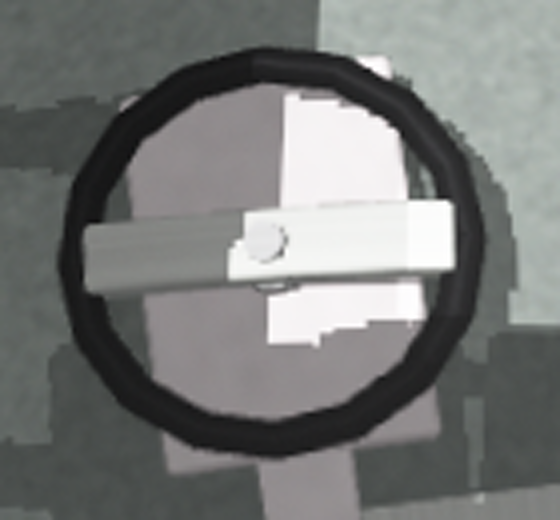

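View pics/w6b.png

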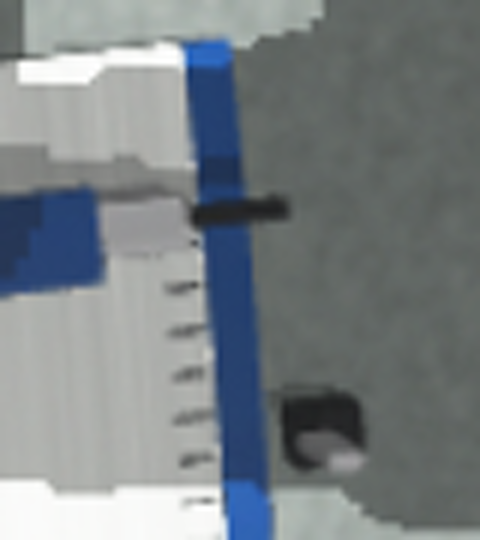

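Run:
```python
from h import *
def A(q): return np.array(q)/4+[215,10]
def B(q): return np.array(q)/6+[360,120]
print("hub",cast("wrist",A([266,243]),.053)," bar mid L,R",cast("wrist",A([[90,254],[445,234]]),.052)[:,:2])
g=cast("wrist",B([288,209]),.036)[0]; m=cast("wrist",B([347,457]),.038)[0]; print(g,m)
y=np.array([-np.sin(np.radians(7.45)),np.cos(np.radians(7.45))]); d=(g-m)[:2]@y; print("gate delta",d,"rad",d/.015)
m2=cast("top",[265+137/4.2,130+54/4.2],.038)[0]; g2=cast("top",[265+56/4.2,130+95/4.2],.038)[0]; print(m2,g2,(g2-m2)[:2]@y)
# top edges
e=cast("wrist",A([[85,226],[445,201],[85,285],[450,268]]),.052)[:,:2];print(e, (e[0]+e[2])/2,(e[1]+e[3])/2)
print(arm.solve_ik([.5567,.1848,.2],down(90)))
```

```text
hub [[0.555  0.1865 0.053 ]]  bar mid L,R [[0.5013 0.1863]
 [0.6076 0.1887]]
[0.7124 0.0851 0.036 ] [0.7283 0.0315 0.038 ]
gate delta 0.05516733443709304 rad 3.677822295806203
[0.735  0.0283 0.038 ] [0.7115 0.0825 0.038 ] 0.05680886058215905
[[0.4996 0.1952]
 [0.6077 0.1989]
 [0.4998 0.1767]
 [0.6091 0.1782]] [0.4997 0.1859] [0.6084 0.1886]
[ 12.5322  25.967   83.717   -0.      70.316  -77.4678]
```

Run:
```python
from h import *
x,y=.556,.1856
arm.move_to([x,y,.15],down(91.4)); print(arm.current_joint_positions())
arm.grip(.042)
arm.move_l([x,y,.031],feed=.1); arm.grip(0); print("w",arm.current_width(),arm.current_force())
j=np.array(arm.current_joint_positions()); 
for k in range(8):
    j[5]+=212/8; arm.move_joints(j)
    print(arm.current_ee_pos(),arm.current_force(),arm.current_torque())
arm.sleep(.2)
arm.grip(.042); arm.move_l([x,y,.15],feed=.2); print(arm.current_t(),arm.current_joint_positions())
arm.move_to([.60,.02,.25],down(0)); arm.sleep(.2); im,c=snap("wrist","w7"); snap("scene","s7"); print(arm.current_t())
cv2.imwrite("pics/w7b.png",cv2.resize(im[40:215,200:440],None,fx=3,fy=3,interpolation=cv2.INTER_CUBIC))
```

```text
[ 12.597   29.0839  87.0614  -0.0051  63.8264 -78.6968]
w 0.02226326915017298 [-1.7147  4.2009  3.7302]
[0.5561 0.1857 0.0314] [-1.301  -0.8857  4.8556] [-0.1171  0.2683  0.1168]
[0.556  0.1856 0.0314] [-2.0325 -1.4587  6.49  ] [-0.3993  0.3876  0.1461]
[0.5558 0.1854 0.0314] [-3.5638 -4.3161  8.5752] [-0.6909  0.6127  0.1997]
[0.5557 0.1858 0.0315] [-4.0786 -1.0217  8.4054] [-0.0828  0.7667  0.1203]
[0.5555 0.1857 0.0314] [-5.418  -1.3624 10.1018] [-0.3084  0.9681  0.2031]
[0.5557 0.1859 0.0315] [-3.5588  2.0088  9.0173] [0.1102 0.8748 0.1272]
[0.556  0.1858 0.0315] [-2.6274 -0.216   7.9153] [0.102  0.6735 0.2034]
[0.556  0.1857 0.0315] [-2.8425 -2.1307  8.6031] [-0.2608  0.6186  0.3053]
46.6583 [ 12.6138  29.1276  87.2035   0.022   63.6991 133.2027]
49.0917
```

View pics/w7b.png

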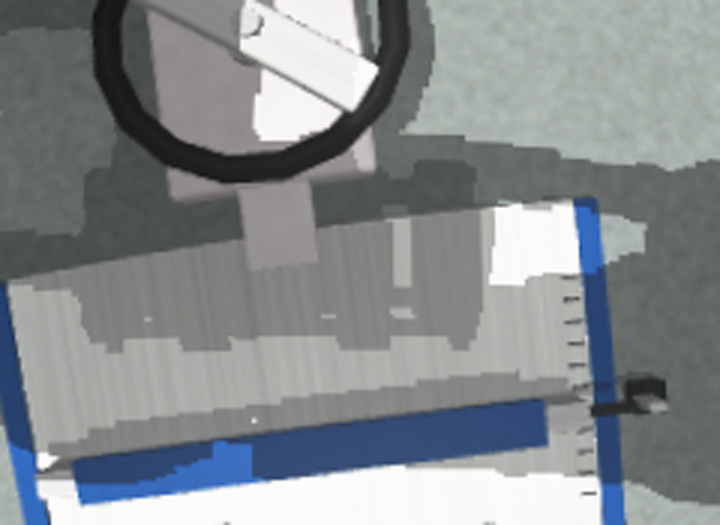

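Run:
```python
from h import *
arm.move_to([.70,-.09,.13],down(7.45)); arm.sleep(.2); im,c=snap("wrist","w8")
cv2.imwrite("pics/w8b.png",cv2.resize(im[60:215,250:450],None,fx=3.8,fy=3.8,interpolation=cv2.INTER_CUBIC)); print(arm.current_t(), proj("wrist",[.73,.03,.038],c))
```

```text
50.125 [[373.1741  75.2875]]
```

View pics/w8b.png

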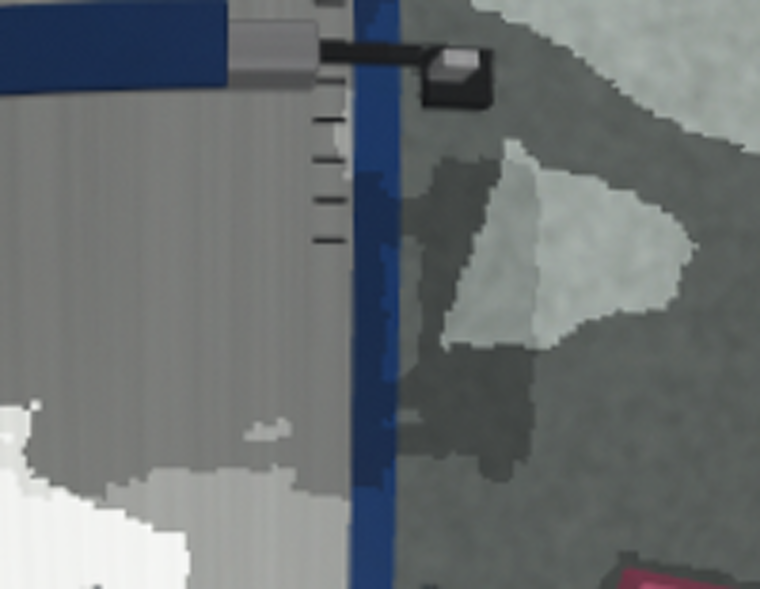

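Run:
```python
from h import *
B=lambda q:np.array(q)/3.8+[250,60]
P=cast("wrist",B([[420,52],[461,58],[330,48]]),.038); y=np.array([-np.sin(np.radians(7.45)),np.cos(np.radians(7.45))]); print(P,(P[:,:2]-[.587,-.048])@y)
```

```text
[[0.719  0.0293 0.038 ]
 [0.7283 0.0295 0.038 ]
 [0.699  0.0271 0.038 ]] [0.0596 0.0586 0.0599]
```

Run:
```python
from h import *
arm.move_to([.42,.20,.28],down(0)); arm.sleep(.2); im,c=snap("wrist","k1"); print(arm.current_t())
```

```text
51.9583
```

View pics/k1.png

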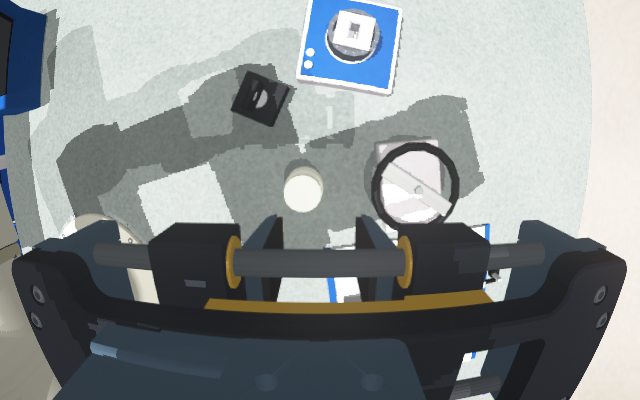

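Run:
```python
from h import *
arm.move_to([.41,.255,.2],down(0)); arm.sleep(.2); im,c=snap("wrist","k2"); print(arm.current_t())
cv2.imwrite("pics/k2a.png",im)
cv2.imwrite("pics/k2c.png",cv2.resize(im[0:200,190:430],None,fx=3,fy=3,interpolation=cv2.INTER_CUBIC))
arm.move_to([.34,.23,.2],down(-25)); arm.sleep(.2); im,c=snap("wrist","k3"); print(arm.current_t(),proj("wrist",[.338,.306,.086],c))
cv2.imwrite("pics/k3c.png",cv2.resize(im[0:200,190:430],None,fx=3,fy=3,interpolation=cv2.INTER_CUBIC))
```

```text
52.6833
53.4583 [[282.8387 127.6696]]
```

View pics/k2c.png

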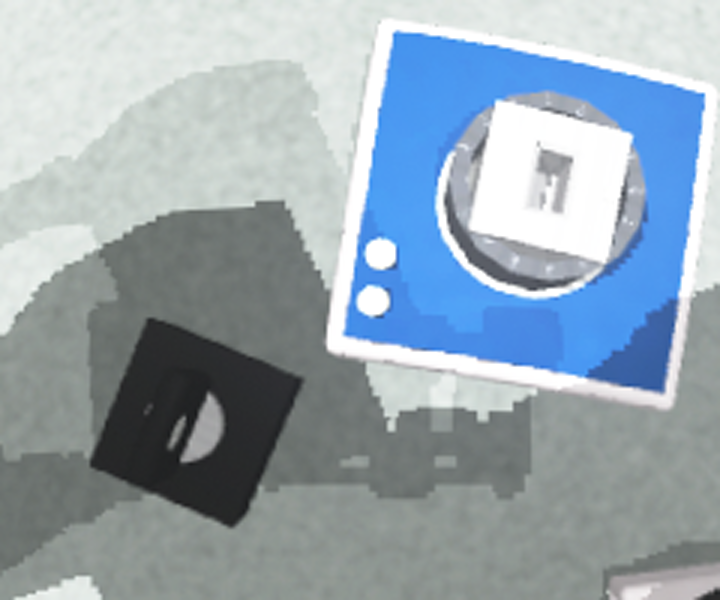

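View pics/k3c.png

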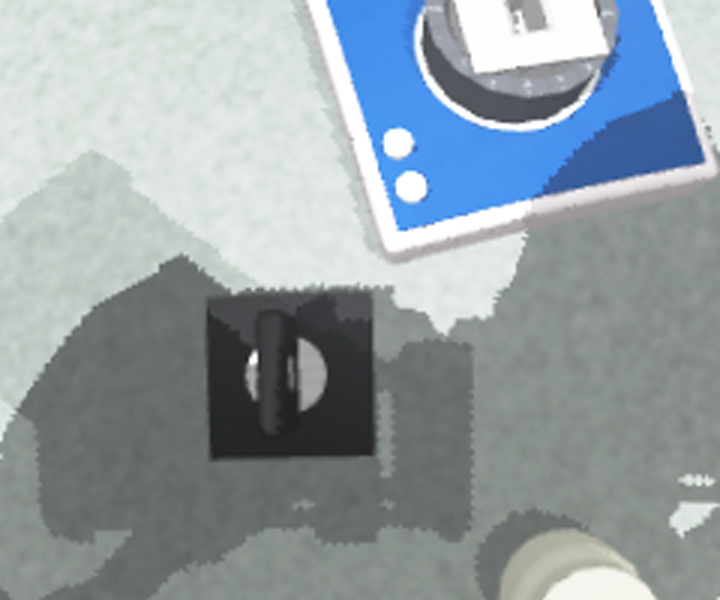

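```bash
python3 - <<'E'
from h import *
B=lambda q:np.array(q)/3+[190,0]
c3=arm.get_calibration("wrist")
hc=cast("wrist",B([[208,297],[374,290],[374,454],[211,458]]),.034,c3)[:,:2]; print("holder",hc,hc.mean(0)); 
d=(hc[1]+hc[2]-hc[0]-hc[3]); print(np.linalg.norm(d)/2,np.degrees(np.arctan2(d[1],d[0])))
d=(hc[0]+hc[1]-hc[2]-hc[3]); print(np.linalg.norm(d)/2,np.degrees(np.arctan2(d[1],d[0])))
print("collar",cast("wrist",B([287,376]),.046,c3), "bow top ends",cast("wrist",B([[270,313],[272,433]]),.086,c3))
arm.move_to([.46,.30,.17],down(10)); arm.sleep(.2); im,c=snap("wrist","k4"); print(arm.current_t(),proj("wrist",[.4635,.386,.083],c))
cv2.imwrite("pics/k4c.png",cv2.resize(im[20:200,220:430],None,fx=3.3,fy=3.3,interpolation=cv2.INTER_CUBIC))
E
python3 - <<'E'
import cv2
im=cv2.imread("pics/k3.png")[90:165,250:325]
im=cv2.convertScaleAbs(im,alpha=2,beta=0)
cv2.imwrite("pics/k3d.png",cv2.resize(im,None,fx=8,fy=8,interpolation=cv2.INTER_CUBIC))
E
```

```text
holder [[0.3229 0.3487]
 [0.3778 0.3244]
 [0.3526 0.2705]
 [0.2982 0.295 ]] [0.3379 0.3096]
0.05984172742367721 -24.067312696290053
0.05933687941049536 65.0927374395762
collar [[0.3374 0.3089 0.046 ]] bow top ends [[0.3447 0.3266 0.086 ]
 [0.3293 0.2929 0.086 ]]
54.35 [[343.3656 108.2449]]
```

View pics/k4c.png

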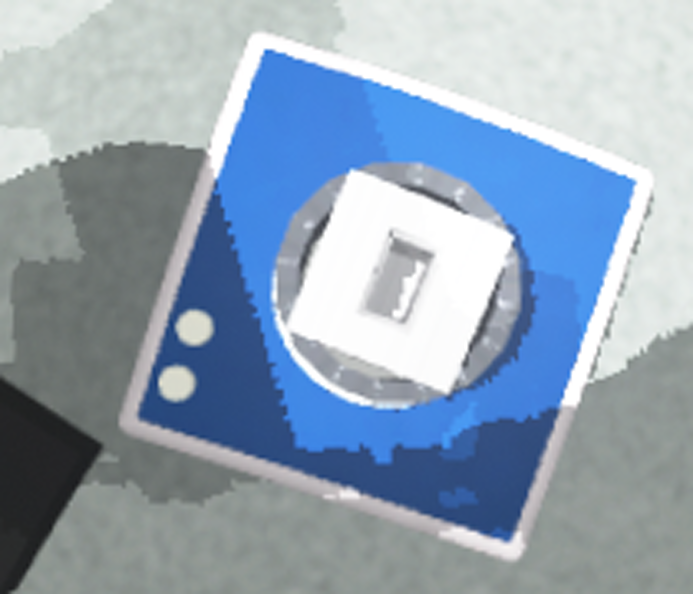

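View pics/k3d.png

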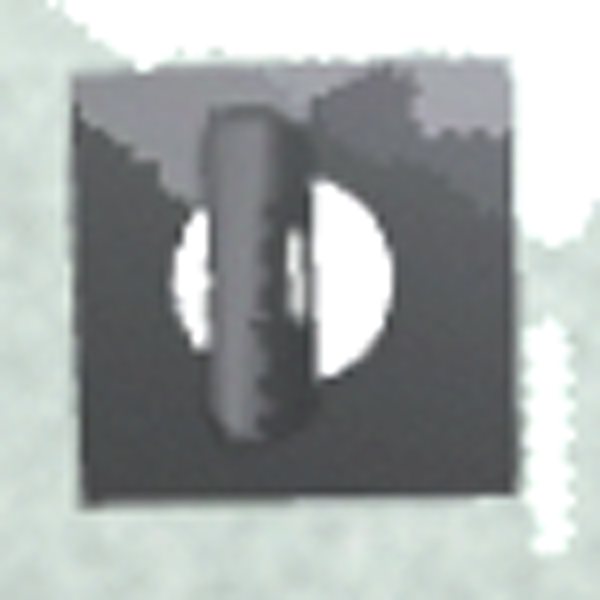

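Run:
```python
from h import *
B=lambda q:np.array(q)/3.3+[220,20]
c=arm.get_calibration("wrist")
for nm,q,z in [("plate",[[350,170],[513,235],[452,392],[290,330]],.083),("slot",[[388,230],[434,248],[409,325],[363,307]],.083),("cons",[[257,33],[652,177],[520,557],[123,425]],.042)]:
    h=cast("wrist",B(q),z,c)[:,:2]; d=(h[1]+h[2]-h[0]-h[3])/2; e=(h[0]+h[1]-h[2]-h[3])/2
    print(nm,h.mean(0),np.linalg.norm(d),np.degrees(np.arctan2(d[1],d[0])),np.linalg.norm(e),np.degrees(np.arctan2(e[1],e[0])))
print("top plate",cast("top",[130+134/4,170+324/4],.083))
im=cv2.imread("pics/k4.png")[80:130,310:370]
im=cv2.convertScaleAbs(im,alpha=1,beta=0)
cv2.imwrite("pics/k4d.png",cv2.resize(im,None,fx=10,fy=10,interpolation=cv2.INTER_CUBIC))
```

```text
plate [0.4619 0.3885] 0.04374467150257252 -10.966566557547374 0.04342236544818467 79.52529290657867
slot [0.4609 0.3892] 0.012331829565006338 -11.032253563810928 0.020642152112629805 82.37182317904193
cons [0.4619 0.3885] 0.1246646882619913 -8.951333322929324 0.12349402455995069 81.34667046630659
top plate [[0.4628 0.3848 0.083 ]]
```

View pics/k4d.png

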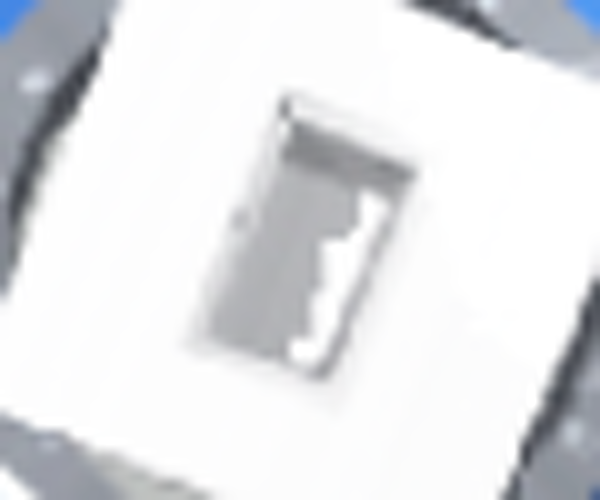

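Run:
```python
from h import *
arm.move_to([.46,.475,.17],down(-170)); arm.sleep(.2); im,c=snap("wrist","k5"); p=proj("wrist",[.462,.3875,.083],c)[0]; print(arm.current_t(),p,arm.current_joint_positions())
np.save("c5.npy",c["cam_to_world"])
x,y=p.astype(int); print(x,y)
cv2.imwrite("pics/k5c.png",cv2.resize(im[max(y-70,0):y+70,x-80:x+80],None,fx=4,fy=4,interpolation=cv2.INTER_CUBIC))
d=np.array([.0783*np.cos(np.radians(65.3)),.0783*np.sin(np.radians(65.3))])
P=np.array([.3377,.309])+d
arm.move_to([*P,.2],down(-25+180)); arm.sleep(.2); im,c=snap("wrist","k6"); p=proj("wrist",[.3377,.309,.046],c)[0]; print(arm.current_t(),p,arm.current_joint_positions())
np.save("c6k.npy",c["cam_to_world"])
x,y=p.astype(int); print(x,y)
cv2.imwrite("pics/k6c.png",cv2.resize(cv2.convertScaleAbs(im[y-45:y+45,x-50:x+50],alpha=1.6),None,fx=6,fy=6,interpolation=cv2.INTER_CUBIC))
```

```text
57.1583 [333.1075 102.4074] [  40.7413   33.5339   74.547     0.0004   71.9183 -149.2418]
333 102
58.0417 [316.8238 115.776 ] [  39.3001   21.6795   91.3494    0.0017   66.9844 -115.7389]
316 115
```

View pics/k5c.png

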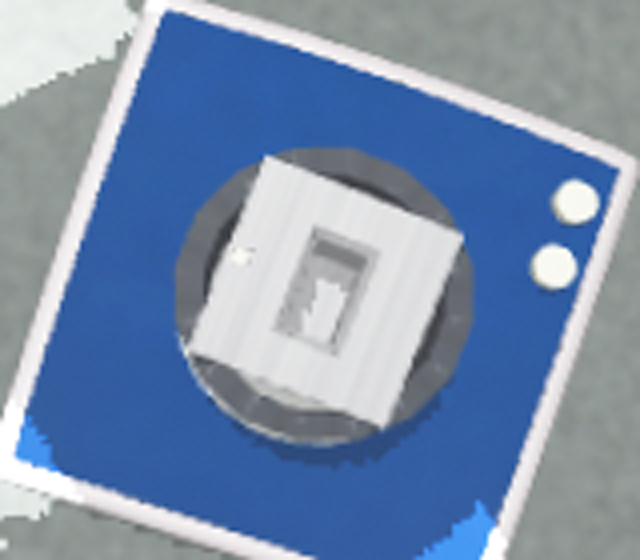

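View pics/k6c.png

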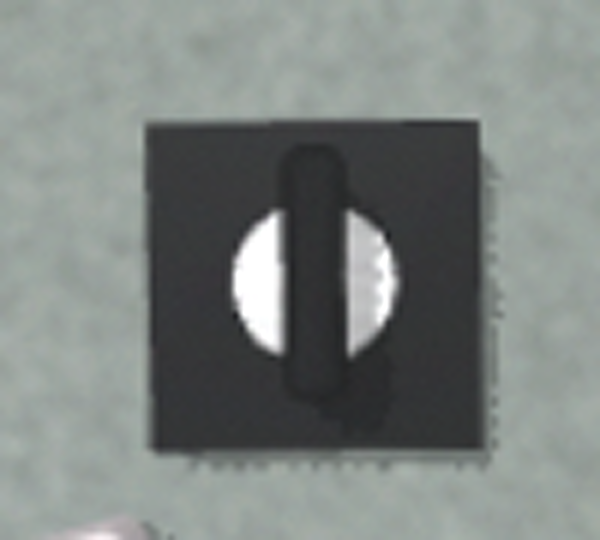

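Run:
```python
from h import *
K=arm.get_calibration("wrist")["intrinsics"]
def rect(nm,q,z,c):
    h=cast("wrist",q,z,c)[:,:2]; d=(h[1]+h[2]-h[0]-h[3])/2; e=(h[0]+h[1]-h[2]-h[3])/2
    print(nm,h.mean(0),np.linalg.norm(d),np.degrees(np.arctan2(d[1],d[0]))%180,np.linalg.norm(e),np.degrees(np.arctan2(e[1],e[0]))%180)
c5=dict(intrinsics=K,cam_to_world=np.load("c5.npy")); c6=dict(intrinsics=K,cam_to_world=np.load("c6k.npy"))
B5=lambda q:np.array(q)/4+[253,32]; B6=lambda q:np.array(q)/6+[266,70]
rect("plate",B5([[267,156],[463,235],[383,430],[188,352]]),.083,c5)
rect("slot",B5([[313,228],[380,250],[335,357],[274,330]]),.083,c5)
rect("holder",B6([[147,125],[480,122],[485,450],[152,450]]),.034,c6)
print("collar",cast("wrist",B6([316,283]),.046,c6)," bowtop",cast("wrist",B6([[314,145],[317,402],[315.5,273]]),.086,c6))
e=cast("wrist",B6([[314,145],[317,402]]),.086,c6); d=e[0]-e[1]; print(np.linalg.norm(d),np.degrees(np.arctan2(d[1],d[0])))
```

```text
plate [0.4605 0.3894] 0.04344494885501213 168.22135070043112 0.04435776611174185 78.29672396079278
slot [0.4606 0.3892] 0.014074451181532291 169.19550398481087 0.023587200041964927 78.52757623832781
holder [0.3366 0.311 ] 0.05979894656349367 155.24664953531698 0.05940746761131402 65.85847504918662
collar [[0.3366 0.3111 0.046 ]]  bowtop [[0.3285 0.2931 0.086 ]
 [0.3448 0.329  0.086 ]
 [0.3366 0.311  0.086 ]]
0.03940026430029218 -114.35321622415945
```

Run:
```python
from h import *
x,y=.3371,.3102; R=down(-24.4)
arm.move_to([x,y,.17],R); arm.grip(.04); print(arm.current_joint_positions())
arm.move_l([x,y,.0505],feed=.1); print(arm.current_force()); arm.grip(0); arm.sleep(.2)
print("w",arm.current_width(),"F",arm.current_force(),arm.current_ee_pos())
arm.move_l([x,y,.16],feed=.1); print("w",arm.current_width(),arm.current_force(),arm.current_ee_pos())
im,c=snap("wrist","k7"); snap("scene","s7k")
arm.move_to([.4612,.3890,.15],down(-11.2)); arm.sleep(.3)
print("w",arm.current_width(),arm.current_force(),arm.current_torque(),arm.current_ee_pos(),arm.current_t(),arm.current_joint_positions())
snap("wrist","k8"); snap("scene","s8")
im=cv2.imread("pics/s8.png"); cv2.imwrite("pics/s8c.png",cv2.resize(im[150:300,380:530],None,fx=4,fy=4,interpolation=cv2.INTER_CUBIC))
```

```text
[ 35.1452  18.282  103.0534   0.0005  58.666   59.5359]
[-0.0658 -0.476  -0.1717]
w 0.009523704175864156 F [ 4.7055 -3.9077 -0.5468] [0.3376 0.3102 0.0506]
w 0.009947249366486725 [-0.375  -0.7839 -1.4132] [0.3368 0.31   0.1594]
w 0.010023859196178247 [-0.2315  0.2529 -0.3083] [-0.0924  0.0738 -0.0078] [0.4608 0.3888 0.1503] 65.3833 [34.4857 30.2864 84.6443 -0.0007 65.0595 45.6844]
```

View pics/s8c.png

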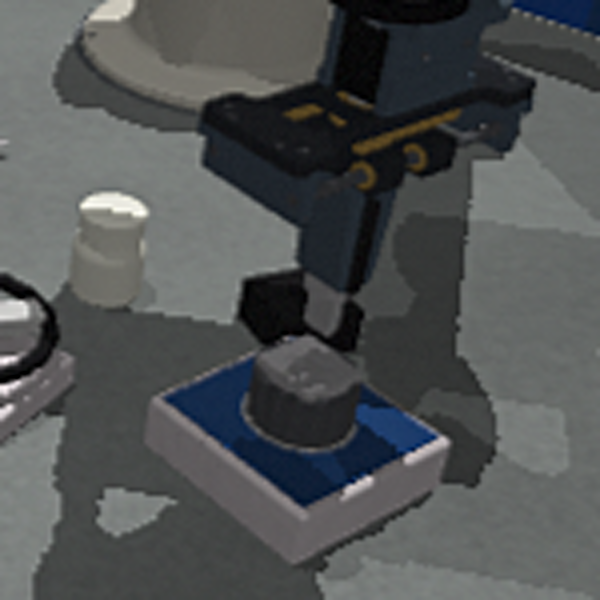

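View pics/k8.png

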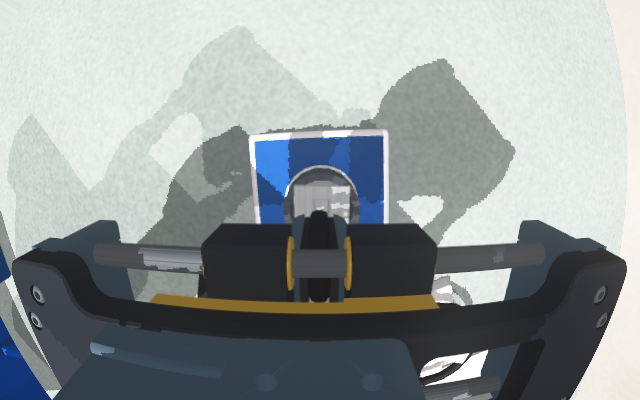

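Run:
```python
from h import *
print(proj("wrist",[[.4612,.389,.083],[.4612,.389,.11],[.4612,.389,.15]]),proj("scene",[[.4612,.389,.083],[.4612,.389,.11],[.4612,.389,.15]]))
im=cv2.imread("pics/k8.png"); cv2.imwrite("pics/k8c.png",cv2.resize(im[160:270,260:390],None,fx=5,fy=5,interpolation=cv2.INTER_CUBIC))
```

```text
[[321.2821 213.1351]
 [321.6023 223.3411]
 [322.2371 243.7286]] [[457.7975 240.1646]
 [459.7109 231.3252]
 [462.6577 217.7123]]
```

View pics/k8c.png

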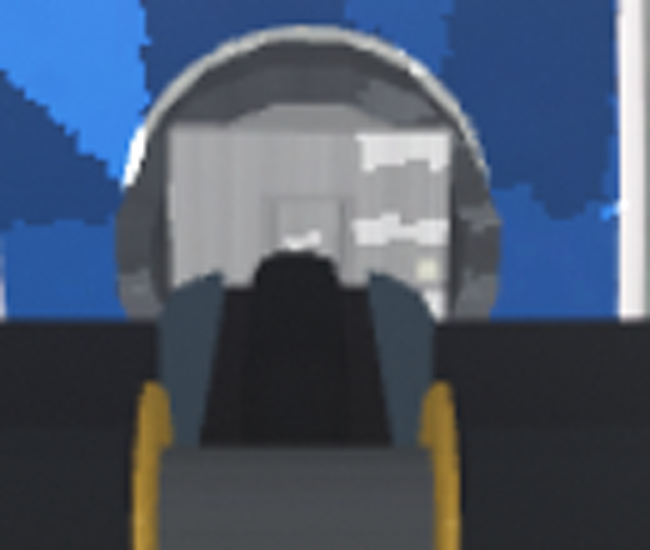

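Run:
```python
from h import *
x,y=.4613,.3891
arm.move_l([x,y,.137],feed=.08)
for z in [.130,.127,.124,.121,.118,.115,.111,.107,.103,.099,.096,.0945,.0935]:
    arm.move_l([x,y,z],feed=.03); F=arm.current_force(); p=arm.current_ee_pos(); print(z,p,F,arm.current_torque(),round(arm.current_width(),4))
    if abs(F[2])>15 or np.hypot(F[0],F[1])>15: print("stop"); break
print(arm.current_t())
```

```text
0.13 [0.4612 0.3891 0.1299] [ 0.3597  0.1531 -0.9623] [-0.0743  0.0695 -0.0018] 0.0096
0.127 [0.4612 0.389  0.1269] [-0.5222  0.0051 -0.7922] [-0.0457  0.0772  0.0016] 0.0101
0.124 [0.4612 0.389  0.1238] [ 0.0042  0.9524 -0.5602] [-0.1055  0.0735 -0.0501] 0.01
0.121 [0.4612 0.389  0.1208] [-0.5654 -0.5477 -0.5644] [-0.1557  0.1109 -0.0708] 0.0097
0.118 [0.4616 0.3891 0.1179] [ 3.0219 -0.9578 -1.9572] [-0.1739 -0.6338 -0.056 ] 0.0102
0.115 [0.4616 0.3891 0.1148] [ 5.435  -1.406  -3.4454] [-0.2522 -0.9544 -0.0464] 0.0102
0.111 [0.4616 0.3891 0.1107] [ 4.4472 -0.8105 -3.2767] [-0.1791 -1.1852 -0.0356] 0.01
0.107 [0.4616 0.3891 0.1066] [ 6.862  -0.3732 -3.9366] [-0.1586 -1.3048 -0.0731] 0.01
0.103 [0.4616 0.3891 0.1024] [ 7.4687  0.123  -3.6205] [-0.1734 -1.5019 -0.0529] 0.0099
0.099 [0.4616 0.3891 0.0983] [ 7.2915  0.4177 -4.558 ] [-0.1347 -1.498  -0.0457] 0.0096
0.096 [0.4616 0.3891 0.0953] [ 7.7536 -0.5183 -4.178 ] [-0.1391 -1.5301 -0.0164] 0.0097
0.0945 [0.4616 0.3891 0.0939] [ 6.3357 -0.7616 -2.3012] [-0.1593 -1.4378 -0.0098] 0.0099
0.0935 [0.4617 0.3892 0.0935] [ 5.126  -2.1779  5.7601] [-0.5354 -1.0141 -0.0471] 0.01
69.3167
```

Run:
```python
from h import *
arm.move_l([.4618,.3891,.0932],feed=.03); print(arm.current_force())
j=np.array(arm.current_joint_positions()); j0=j[5]
for a in [10,20,30,40,50,60,70,80,85,88,91,94,96,98]:
    j[5]=j0+a; arm.move_joints(j); F=arm.current_force(); t=arm.current_torque()
    print(a,round(arm.current_joint_positions()[5]-j0,1),F,t,arm.current_ee_pos())
    if np.linalg.norm(F)>35 or abs(t[2])>1.5: print("stop"); break
print(arm.current_t())
```

```text
[ 0.8152 -2.8133 13.4465]
10 10.1 [ 3.4137 -2.5521  8.209 ] [-0.5288 -0.7607 -0.0466] [0.4619 0.3892 0.0935]
20 20.1 [ 4.7593 -1.5738  7.6144] [-0.5391 -0.9671  0.0176] [0.4622 0.3892 0.0935]
30 30.1 [ 6.3987 -3.4566  6.1306] [-0.6307 -1.2912  0.0277] [0.4624 0.3892 0.0935]
40 40.1 [ 8.1022 -4.341   5.5881] [-0.9308 -1.4939 -0.0208] [0.4626 0.3891 0.0935]
50 50.1 [ 9.0802 -5.4771  4.4776] [-1.1627 -1.8315  0.0943] [0.4627 0.3889 0.0935]
60 60.1 [10.537  -7.8425  6.8155] [-1.6053 -1.7619  0.0154] [0.4628 0.3887 0.0935]
70 70.1 [ 8.7375 -8.9687  8.1549] [-1.8982 -1.716  -0.0068] [0.4627 0.3885 0.0935]
80 80.1 [  7.8947 -10.1415   9.0374] [-2.0485 -1.4892  0.008 ] [0.4624 0.3883 0.0935]
85 85.0 [ 8.0418 -9.3278  8.8551] [-2.0301 -1.3461 -0.0133] [0.4623 0.3883 0.0935]
88 88.0 [ 6.3676 -9.2633  9.0848] [-1.9599 -1.2593 -0.0314] [0.4622 0.3883 0.0935]
91 91.0 [ 6.3554 -8.873   9.7203] [-1.894  -1.0663  0.0283] [0.4622 0.3884 0.0935]
94 94.0 [  6.3375 -10.1543  10.0897] [-2.0369 -0.9938  0.0122] [0.4621 0.3883 0.0935]
96 96.0 [  5.5193 -10.7177  11.4492] [-2.3904 -1.0607  0.1213] [0.462  0.388  0.0935]
98 98.0 [  5.6029 -12.1845  11.4478] [-2.3639 -1.1666  0.4438] [0.4621 0.388  0.0935]
73.4
```

Run:
```python
from h import *
arm.grip(.03); arm.sleep(.2); p=arm.current_ee_pos(); print(p,arm.current_force())
arm.move_l([p[0],p[1],.20],feed=.1); print(arm.current_force())
arm.move_to([.46,.31,.2],down(0)); arm.sleep(.2); im,c=snap("wrist","f1"); q=proj("wrist",[.4612,.389,.1],c)[0].astype(int)
cv2.imwrite("pics/f1c.png",cv2.resize(im[max(q[1]-65,0):q[1]+65,q[0]-80:q[0]+80],None,fx=4,fy=4,interpolation=cv2.INTER_CUBIC)); print(q)
np.save("cf1.npy",c["cam_to_world"])
arm.move_to([.174,.6,.25],down(90)); snap("top","tf"); s,_=snap("scene","sf"); print(arm.current_t())
cv2.imwrite("pics/sfc.png",cv2.resize(s[130:300,230:500],None,fx=2.9,fy=2.9,interpolation=cv2.INTER_CUBIC))
```

```text
[0.4617 0.3892 0.0934] [ 0.0813 -0.5445  0.4957]
[-0.3486  0.0279 -0.1449]
[321 114]
79.025
```

View pics/f1c.png

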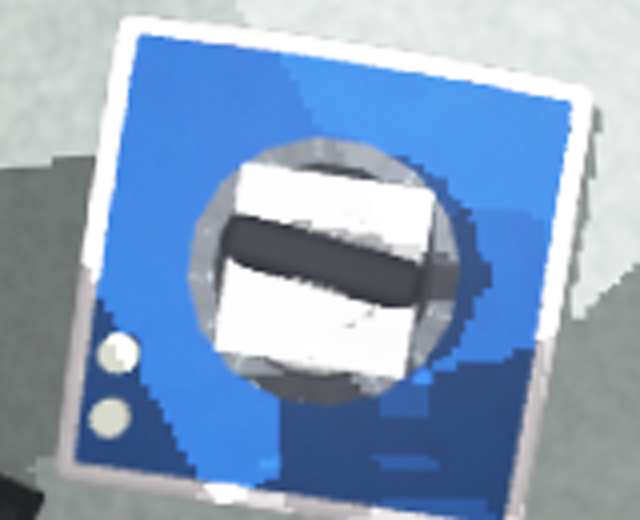

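View pics/tf.png

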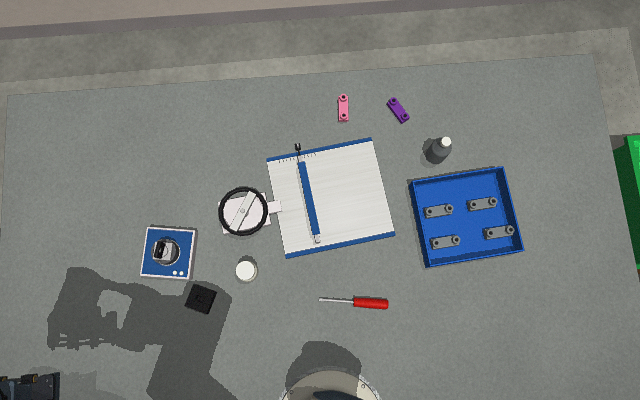

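View pics/sfc.png

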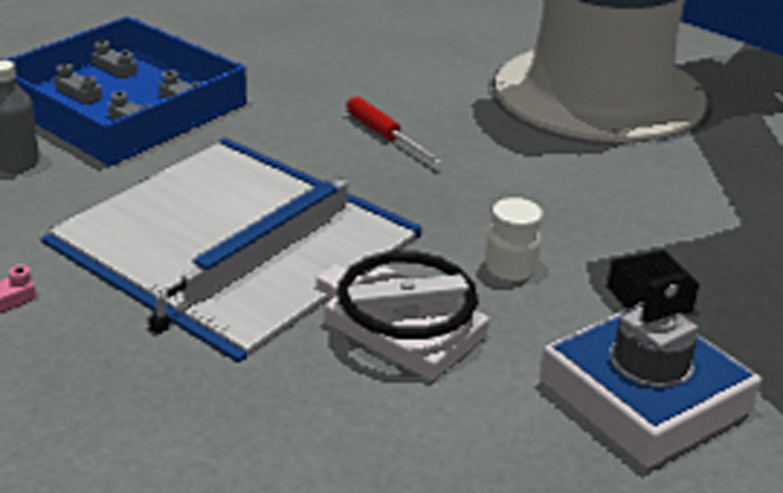

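Run:
```python
from h import *
K=arm.get_calibration("wrist")["intrinsics"]; c=dict(intrinsics=K,cam_to_world=np.load("cf1.npy")); B=lambda q:np.array(q)/4+[241,49]
for q,z in [([[242,165],[435,188],[408,378],[217,352]],.083),([[125,17],[592,92],[510,520],[62,470]],.042),([[228,235],[330,260],[425,287]],.129)]:
    h=cast("wrist",B(q),z,c)[:,:2]; 
    for i in range(len(h)-1): d=h[i+1]-h[i]; print(z,np.degrees(np.arctan2(d[1],d[0])),np.linalg.norm(d))
    print(h.mean(0))
im=cv2.imread("pics/tf.png"); cv2.imwrite("pics/tfc.png",cv2.resize(im[130:180,270:340],None,fx=9,fy=9,interpolation=cv2.INTER_CUBIC))
```

```text
0.083 -6.753995092774283 0.04452802232422506
0.083 -97.78707244188233 0.044794944144901885
0.083 172.12821958183793 0.0445174624689384
[0.4618 0.3883]
0.042 -9.055399927579057 0.12550969439424373
0.042 -100.23556788360166 0.11860890627272373
0.042 173.4084075283577 0.12182979578997358
[0.4615 0.3901]
0.129 -14.329806178059227 0.020248001877306066
0.129 -15.576317455011798 0.01904913248329864
[0.4617 0.3884]
```

View pics/tfc.png

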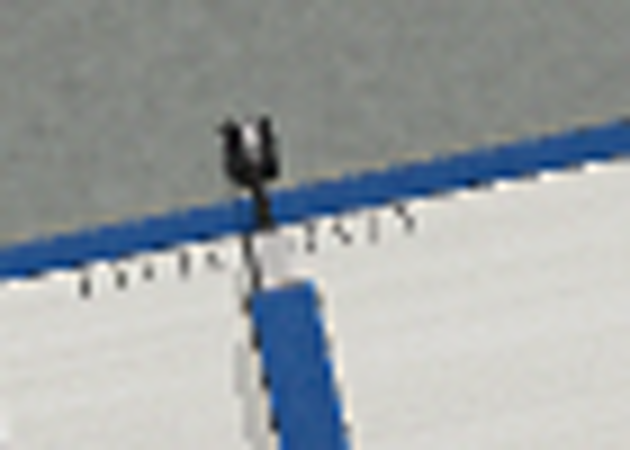

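```bash
python3 -c "
from h import *
print(arm.current_t(),arm.current_force()); arm.sign_off()"
```

```text
79.025 [ 0.3822  1.0402 -0.3374]
the job is handed in; nothing more can be done
```

I did the three steps in the order asked and handed the job in at 79 s; the sign-off gave no verdict.

- **Shoes:** Four grey shoes were present, and all four are in the blue tote. The bed is empty. One shoe lies a little to the side of where I put it, but it is still inside. The pink and purple look-alikes, the jar and the oil bottle are where they were in the top view.
- **Gate:** I wound the wheel 212° clockwise. A close wrist view puts the pointer about 1 mm from the mark along the feeder's y, and the last top and scene pictures show them in line.
- **Key:** I pushed it in until the collar rested on the barrel, with about 6–13 N of upward contact force. I then turned it clockwise until the torque rose from about 0 to 0.44 Nm at the stop, and released it. The last wrist view puts the barrel turn at about 86° from where it started, which makes the angle roughly 1.54 rad against the 1.35 needed.

No check failed. The top and wrist cameras disagreed by up to 4 mm, at the slot. I placed the key from two opposite wrist views averaged, and it went in with side forces under 8 N.

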